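Open the dial lock and present its shackle

TASK

Open the dial lock on the grey tool case: turn the dial anticlockwise past its clicks until its pointer nose stands at the raised index mark on the lock block, and leave it there. Then pull the U-shaped shackle straight up out of the lock and finish while holding it up in the gripper, still and upright, clear of the case and at least 12 cm higher than where it sat. Leave the other things on the table and on the case alone.

Things in the scene. Friction and masses are not known exactly. Their poses are not given: they have to be found in the camera images.
- case: grey steel tool case 190x230x60 mm (x, y, z), fixed; origin in the middle of its underside; its -x side, with the handle, is the front. On its lid, centred, an aluminium lock block 72x166x45 mm (top 105 mm above the table). On the block's top at x = 0: the dial at y = -44 mm, the shackle at y = +44 mm. A hasp strap 18 mm wide, 3 mm thick runs along x over the block, through the shackle.
- dial (a joint): dial angle (rad) about the vertical: 0 with its nose at the index mark, growing anticlockwise from above. Starts between -2.3 and -0.9; stops at -2.75 and +0.55. Clicks every 0.524 rad (30 degrees), one at 0; about 0.1 to 0.2 N m turns it past a click, and let go it settles into the nearest one. The shackle is free only at 0 (within 0.1).
- dial_grip (a point): middle of the dial's grip, on its axis, 126 mm above the table: an upright black bar 13 mm thick, 44 mm long, 24 mm tall (z 113 to 137 mm) on a dark disc 52 mm across; grip it across its thickness from above. The point's x axis runs along the bar and turns with the dial; the pointed nose with the steel line is the -x end. At dial angle 0 its axes are the case's axes.
- dial_mark (a point): the index mark: a raised dark rib 8 x 5 mm on the block's top beside the dial, at the dial's -x side in the case's frame (the front); small flat ticks stand at the other clicks.
- shackle_grip (a point): middle of the bow of the shackle, a loose steel U of 0.18 kg, 56 mm wide along its y. The bow is a level rubber-sleeved bar 36 mm long (y), 14 mm thick (x), 14 mm tall: grip it across x from above. Home, this point is 153 mm above the table, y along the case's y, 41 mm clear under the bow. Legs reach 93 mm below it: lift 60 mm straight up (1.5 mm play) to leave the block. z is up.
- tube: paint tube 24 x 81 x 15 mm lying on the lid of the case behind the lock block; bystander
- tape: roll of masking tape, 98 mm across, 52 mm tall; bystander
- marker: paint marker 150 x 22 x 24 mm, lying; bystander
- brush: flat paint brush 170 mm long, lying; bystander
- medium: black bottle, 45 mm across, 163 mm tall; bystander
- jar: paint jar 118 mm across, 169 mm tall; bystander
- cups: stack of paper cups 76 mm across, 116 mm tall; bystander
There are look-alikes about, which are no part of the job. What is meant by the part that bears shackle_grip is not blue or yellow, and is the smaller of those in its own colour.

How it is judged:
By the outcome, as a careful person would: the job done as asked, in the order asked, and still so for the second after the job is handed in, while the arm keeps its last pose, push and grip.
It also fails if it takes over 61 s, if anything falls off the work surface, if the arm or the gripper's body presses on something with over 40 N, if the wrist force passes 120 N, or if a joint passes its speed limit or range.

ROBOT

A 6-joint arm with a two-finger parallel gripper is mounted at the origin on the work surface; the furniture and walls round the work are solid. World frame = base frame: x ahead of the robot, y to its left, z up, the work surface at z = 0. Lengths are in m, angles in rad, forces in N, time in s.
With the tool pointing down it reaches from about 0.35 to 0.85 m from the base axis. Payload 8.1 kg.
Tool frame: the origin (TCP) lies on the mounting face of the last link; the fingertips stand 186 mm ahead of it and the grasp point (between the pads) lies 167 mm ahead of it; z points along the fingers, y is the line along which they close (so a half turn about z gives the same grasp; the last joint's range is limited). The gripper opens to 93 mm and grips with 3 to 60 N. Pads are 15 mm wide; open, the fingers measure 128 mm over their backs; the gripper's body (75 mm by 188 mm) begins 65 mm behind the grasp point.
Start: joints at [-1.274, 0.13, 1.488, -0, 1.523, -0.085], TCP at [0.224, -0.557, 0.405] pointing down, gripper open.
Joint ranges: [-2.96, 2.96], [-0.89, 2.26], [0.02, 2.5], [-1.34, 4.48], [0, 2.73], [-2.66, 2.66]. Speed limits (rad/s): [2.39, 2.39, 2.79, 3.14, 3.14, 3.14].

INTERFACE

Orientations are given as a rotation vector (axis times angle).
In Python, from plant import * gives the robot as it stands. The module is installed in compiled form; this text tells all that it offers.
- The arm moves only by the tool arm_command, never from a script. Its argument "increments" is a list of rows, each a list of 6 numbers: the shift along the tool's x, y, z in units of 0.2 m (1.0 is 0.2 m), then the turn, a rotation vector about the tool's x, y, z in units of pi rad (1.0 is pi rad). A call has exactly 5 rows; each row is the pose to reach, as a shift and turn from the pose commanded when the call began, along the tool's axes at that moment, turning the shorter way round; what a row does not reach only later rows make up. A row lasts 1/8 s, in which the tool goes at most 62.5 mm and 10.7 degrees, less where a joint would pass 70% of its speed; a pose out of reach is approached as far as the arm can. A call with a number of a shift or a turn outside -1 to 1 is refused whole. A call with a gripper value outside its range is refused whole. "fingers" is the closure, from -1 (fully open) to 1 (shut), set as the call begins (left out, the last holds). The fingers move at their own pace and stop on an object; "force" is the grip in N (left out, the last holds). Time passes only in rows, so rows that repeat a pose let the fingers close, or fill a call up. It gives the time, the measured TCP pose, the force, the opening and the grip force at its end, in the units of the state.
- read_state(): the state, without advancing time (a new reading comes with each control period).
- read_camera(name): name is "scene" or "top"; returns a dict with "image" (420x560x3 uint8, red, green, blue), "fx", "fy", "cx", "cy" (pixels), "T" (4x4, takes a point from camera to world coordinates). Camera axes: x right, y down, z forward; pixel columns grow to the right and rows downward; lengths in m; the calibration is good to about 2 mm. A picture is of the moment at which its call begins. There is no depth.
- close_job(): hands the job in; it is judged then, once.
The state is a dict: "t": time; "q": joint angles; "dq": joint speeds; "joint_torque": joint torques, N m; "tool_pos": TCP position; "orientation": TCP orientation; "force": force on the tool from outside, world axes, zero at the start; "wrist_torque": the same for the moment, N m; "opening": finger opening in m; "gripper_force": force on a finger pad.
Only numpy, scipy, OpenCV 4.12 (cv2) and the standard library are available. Lean on these libraries where they do the work, as an engineer would, in place of code of your own. Each camera call takes 0.05 s, during which the arm holds its last target. There are 200 camera calls.

## Working session

There is one attempt and no reset: what is moved stays moved. The work goes in short steps, Python scripts to look and compute and a tool call to move; the robot and the scene stay as the last step left them, time stands still between calls to the robot, and variables do not carry over. Pictures are saved under pics/ and viewed, at most 10 in all, crops included, and the job is handed in when it is done.

Besides the shell and the picture viewer there is one more tool, called as a command line: name --pt "numbers of a row" for each row, then --argument value for the rest. arm_command: Moves the arm, as the interface text tells. Shifts and turns lie within -1 to 1; 1 stands for 0.2 m of shift or pi rad of turn. Its arguments: {"type":"object","properties":{"increments":{"type":"array","items":{"type":"array","items":{"type":"number","minimum":-1,"maximum":1}}},"fingers":{"type":"number"},"force":{"type":"number"}},"required":["increments"]}

```bash
mkdir -p pics; python3 - <<'E'
from plant import *
import cv2,numpy as np
for n in("scene","top"):
    c=read_camera(n); cv2.imwrite(f"pics/{n}0.png",c["image"][:,:,::-1]); print(n,c["fx"],c["fy"],c["cx"],c["cy"]);print(np.round(c["T"],4).tolist())
s=read_state();print(s)
E
```

```text
scene 482.3291751933549 482.3291751933549 284.21689796261603 204.982096713043
[[-0.4699, -0.6553, 0.5915, -0.1721], [-0.8827, 0.3468, -0.317, 0.4203], [0.0026, -0.6711, -0.7414, 0.9955], [0.0, 0.0, 0.0, 1.0]]
top 506.26519909562495 506.26519909562495 280.87180767943585 197.11783628427915
[[-0.0034, -0.9778, 0.2095, 0.2476], [-1.0, 0.0029, -0.0029, 0.0327], [0.0023, -0.2095, -0.9778, 1.5157], [0.0, 0.0, 0.0, 1.0]]
{'t': 0.1, 'q': array([-1.27442613e+00,  1.31061617e-01,  1.48917610e+00,  1.70950986e-05,
        1.52302004e+00, -8.54064772e-02]), 'dq': array([-0.00048605, -0.00074087, -0.00429192,  0.0002138 , -0.00178993,
       -0.00085816]), 'joint_torque': array([ 1.46041282e-03, -5.61341035e+01, -4.93096554e+01,  7.70891737e-02,
        2.91365886e-02, -5.89870160e-05]), 'tool_pos': array([ 0.22349958, -0.55658978,  0.40380331]), 'orientation': array([-3.08290171e+00, -5.95742271e-01,  2.48576431e-04]), 'force': array([-0.10185453, -0.48311142,  0.1944884 ]), 'wrist_torque': array([0.00249877, 0.00163041, 0.0092725 ]), 'gripper_force': 0.0, 'opening': 0.09308280755521006}
```

View pics/scene0.png

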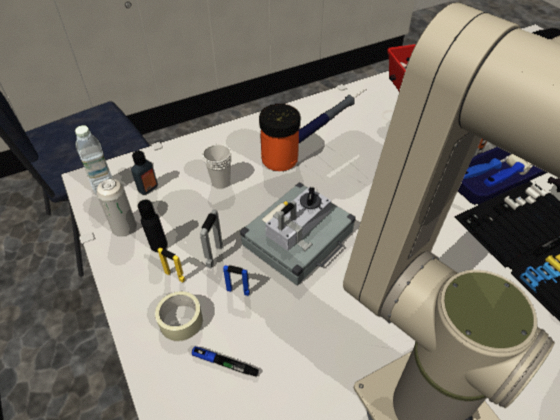

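View pics/top0.png

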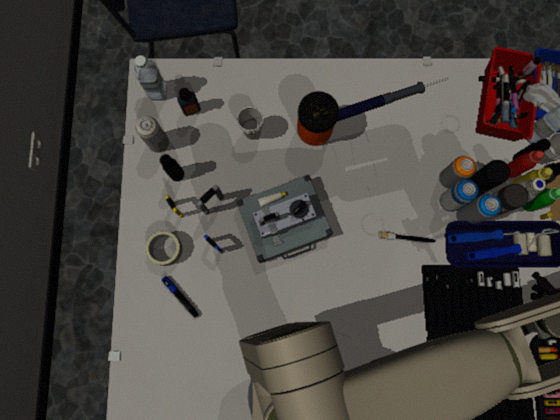

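Shackle candidates in the scene image are yellow (172,264), blue (237,278), a large grey one (211,240), and the one in the lock (287,213). The one in the lock fits, because it is grey and the smaller of the grey pair. I'll check that in one enlarged crop.

```bash
python3 - <<'E'
import cv2,numpy as np
a=cv2.imread("pics/scene0.png")[170:290,190:370];b=cv2.imread("pics/top0.png")[170:270,235:335]
a=cv2.resize(a,(450,300),interpolation=cv2.INTER_CUBIC)
b=cv2.resize(b,None,fx=6,fy=6,interpolation=cv2.INTER_CUBIC)
cv2.imwrite("pics/crop1.png",b)
a2=cv2.resize(cv2.imread("pics/scene0.png")[170:290,195:365],(800,565),interpolation=cv2.INTER_CUBIC)
cv2.imwrite("pics/crop2.png",a2)
E
```

```text
(no output)
```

View pics/crop1.png

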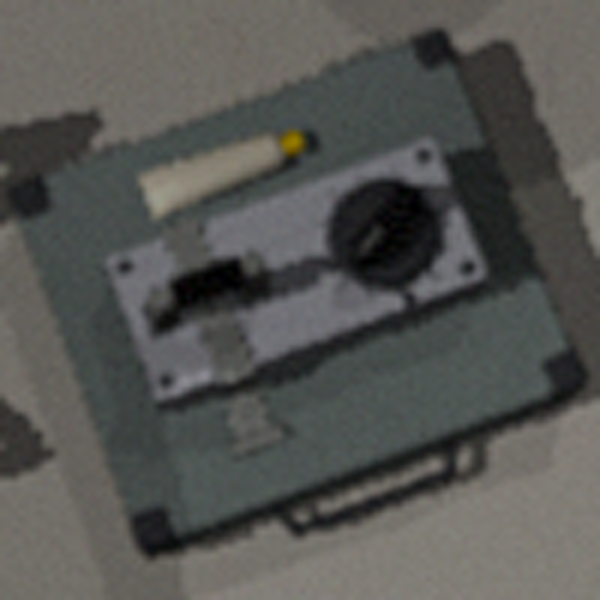

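View pics/crop2.png

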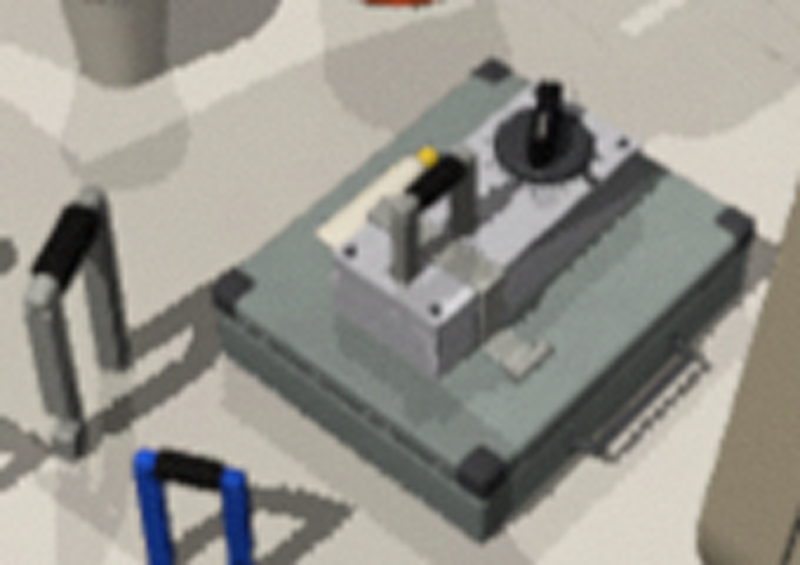

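```bash
cat > h.py <<'E'
import numpy as np,cv2
from scipy.optimize import least_squares
from scipy.spatial.transform import Rotation as R
K={"scene":(482.329,284.217,204.982),"top":(506.265,280.872,197.118)}
T={"scene":np.array([[-0.4699,-0.6553,0.5915,-0.1721],[-0.8827,0.3468,-0.317,0.4203],[0.0026,-0.6711,-0.7414,0.9955],[0,0,0,1]]),
"top":np.array([[-0.0034,-0.9778,0.2095,0.2476],[-1.0,0.0029,-0.0029,0.0327],[0.0023,-0.2095,-0.9778,1.5157],[0,0,0,1]])}
def proj(n,P):
    t=T[n];c=(np.atleast_2d(P)-t[:3,3])@t[:3,:3];f,cx,cy=K[n]
    return c[:,:2]/c[:,2:]*f+[cx,cy]
def world(p,P):
    c,s=np.cos(p[2]),np.sin(p[2]);P=np.atleast_2d(P).astype(float)
    return np.c_[p[0]+c*P[:,0]-s*P[:,1],p[1]+s*P[:,0]+c*P[:,1],P[:,2]]
E
python3 - <<'E'
from h import *
M=np.array([[.036,.083,.105],[.036,-.083,.105],[-.036,-.083,.105],[-.036,.083,.105],[.095,.115,.06],[.095,-.115,.06],[-.095,-.115,.06],[-.095,.115,.06],[0,-.044,.113],[0,.044,.16]])
pt=np.array([[108,258],[435,140],[490,275],[155,405],[8,180],[445,30],[585,390],[150,550],[387,233],[208,278]])/6+[235,170]-.4
# scene: block corners, lid corners, disc, bow
ps=np.array([[np.nan]*2,[np.nan]*2,[635,135],[440,325],[222,280],[490,60],[752,225],[485,490],[545,143],[437,178]])*[170/800,120/565]+[195,170]-.4
res={}
def f(p,which):
    r=[]
    for n,q in(("top",pt),("scene",ps)):
        if n in which: r.append((proj(n,world(p,M))-q)[~np.isnan(q[:,0])].ravel())
    return np.concatenate(r)
for w in(["top"],["scene"],["top","scene"]):
    s=least_squares(f,[.6,0,.3],args=(w,),loss="soft_l1");print(w,np.round(s.x,4),np.round(f(s.x,w),1).tolist())
p=s.x
print("dial",world(p,[0,-.044,.126]),"sh",world(p,[0,.044,.153]))
out=[]
for n,(u,v) in(("top",(300,209)),("scene",(310,199))):
    im=cv2.imread(f"pics/{n}0.png");r=14;z=9
    row=[]
    for a in(None,-60,-90,-120):
        c=cv2.resize(im[v-r:v+r,u-r:u+r],None,fx=z,fy=z,interpolation=cv2.INTER_CUBIC)
        c=np.clip(c.astype(float)*1.8,0,255).astype(np.uint8); c=c[:,:198] if 0 else cv2.resize(c,(200,200))
        if a is not None:
            b=np.deg2rad(a);B=np.array([[-.022,-.0065],[.022,-.0065],[.022,.0065],[-.022,.0065]])@np.array([[np.cos(b),np.sin(b)],[-np.sin(b),np.cos(b)]])
            for h,col in((.137,(0,255,0)),(.113,(255,128,0))):
                q=(proj(n,world(p,np.c_[B[:,0],B[:,1]-.044,[h]*4]))-[u-r-.5,v-r-.5])*200/28
                cv2.polylines(c,[q.astype(int)],True,col,1)
            
                if h>.12: cv2.circle(c,tuple(int(x) for x in (q[0]+q[3])/2),4,(0,0,255),1)
        row.append(c)
    out.append(np.hstack(row))
cv2.imwrite("pics/dial.png",np.vstack(out))
E
```

```text
['top'] [0.5    0.0191 0.3495] [-0.3, -0.1, -0.0, -0.2, -0.1, 0.7, 0.5, -0.8, 0.2, 0.8, 0.5, -0.3, 0.6, -0.7, -1.7, 0.2, -0.2, 0.1, -0.1, 0.3]
['scene'] [0.5017 0.0184 0.3618] [1.5, 2.0, -0.4, 0.8, -2.3, 1.7, 0.1, -0.6, 1.2, -0.9, 0.1, -0.9, -0.2, -0.3, -0.3, -0.6]
['top', 'scene'] [0.5006 0.0188 0.3566] [-0.2, -0.0, -0.0, -0.5, 0.0, 0.3, 0.7, -0.9, 0.2, 1.0, 0.3, -0.7, 0.8, -1.3, -1.3, 0.2, -0.2, -0.2, 0.1, 0.2, 1.6, 2.5, -0.5, 1.1, -2.3, 1.8, 0.5, -0.3, 1.4, -0.3, -0.2, -0.4, -0.0, 0.1, -0.3, -0.3]
dial [[ 0.5159578 -0.0223995  0.126    ]] sh [[0.4852403  0.06006525 0.153     ]]
```

View pics/dial.png

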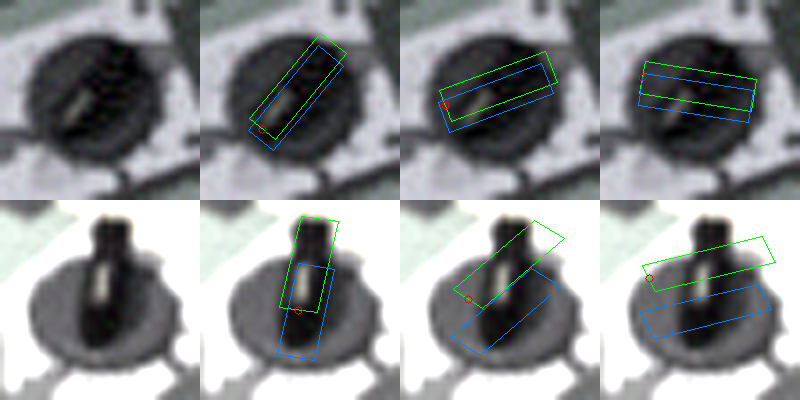

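The image shows the steel line at (80,105) in the top tile and (100,280) in the scene tile. The -60° model fits both views, so the dial stands at about -1.05 rad and needs +60°. The case fit is (0.501, 0.019) with yaw 0.357, and the shackle in the lock is confirmed as the smaller grey one. Next I'll move to above the dial.

arm_command --pt "0.2 -0.16 0 0 0 0" --pt "0.4 -0.33 0 0 0 0" --pt "0.6 -0.5 0 0 0 0" --pt "0.8 -0.66 0 0 0 0" --pt "1.0 -0.82 0 0 0 0" --fingers -0.1 --force 30

```text
t: 0.72
tool_pos: [0.3485, -0.3285, 0.4044]
orientation: [-3.084, -0.596, 0.0]
force: [0.5, -0.2, 0.1]
opening: 0.0517
gripper_force: 0.0
```

arm_command --pt "0.2 -0.16 0 0 0 0.05" --pt "0.4 -0.33 0 0 0 0.1" --pt "0.6 -0.5 0 0 0 0.15" --pt "0.8 -0.66 0 0 0 0.2" --pt "1.0 -0.82 0 0 0 0.25"

```text
t: 1.35
tool_pos: [0.473, -0.1017, 0.4045]
orientation: [3.076, -0.638, -0.0]
force: [1.0, -0.3, -0.9]
opening: 0.0514
gripper_force: 0.0
```

```bash
cat >> h.py <<'E'
def inc(tip,ydeg):
    from plant import read_state
    s=read_state();a=np.deg2rad(ydeg)
    Rt=np.c_[[-np.sin(a),np.cos(a),0],[np.cos(a),np.sin(a),0],[0,0,-1]]
    R0=R.from_rotvec(s["orientation"]).as_matrix()
    d=R0.T@(np.array(tip)+[0,0,.186]-s["tool_pos"])/.2
    w=R.from_matrix(R0.T@Rt).as_rotvec()/np.pi
    print(round(s["t"],2),"pos",np.round(s["tool_pos"],4),"q",np.round(s["q"],2),"F",np.round(s["force"],1),"open",round(s["opening"],4),round(s["gripper_force"],1))
    print("inc",np.round(d,3),np.round(w,4))
E
python3 - <<'E'
from h import *
inc([.516,-.0224,.2],-129.6)
E
```

```text
1.35 pos [ 0.473  -0.1017  0.4045] q [-0.32 -0.19  1.8  -0.    1.53  1.66] F [ 1.  -0.3 -0.9] open 0.0514 0.0
inc [ 0.04  -0.449  0.092] [0.     0.0001 0.0899]
```

arm_command --pt "0.01 -0.12 0.05 0 0 0.03" --pt "0.03 -0.3 0.09 0 0 0.06" --pt "0.04 -0.449 0.15 0 0 0.09" --pt "0.04 -0.449 0.24 0 0 0.09" --pt "0.04 -0.449 0.24 0 0 0.09"

```text
t: 1.98
tool_pos: [0.5142, -0.0242, 0.3543]
orientation: [2.958, -1.054, -0.007]
force: [-0.4, 0.6, -0.1]
opening: 0.0511
gripper_force: 0.0
```

```bash
python3 - <<'E'
from h import *
from plant import *
inc([.516,-.0224,.117],-129.6)
r=[]
for n,(u,v) in(("top",(300,209)),("scene",(310,199))):
    im=read_camera(n)["image"][:,:,::-1][v-40:v+40,u-40:u+40]
    r.append(cv2.resize(im,(400,400),interpolation=cv2.INTER_CUBIC))
cv2.imwrite("pics/hover.png",np.hstack(r))
E
```

```text
1.98 pos [ 0.5142 -0.0242  0.3543] q [-0.15 -0.07  1.78 -0.    1.43  2.11] F [-0.4  0.6 -0.1] open 0.0511 0.0
inc [ 0.002 -0.013  0.257] [0.0008 0.0011 0.0021]
```

View pics/hover.png

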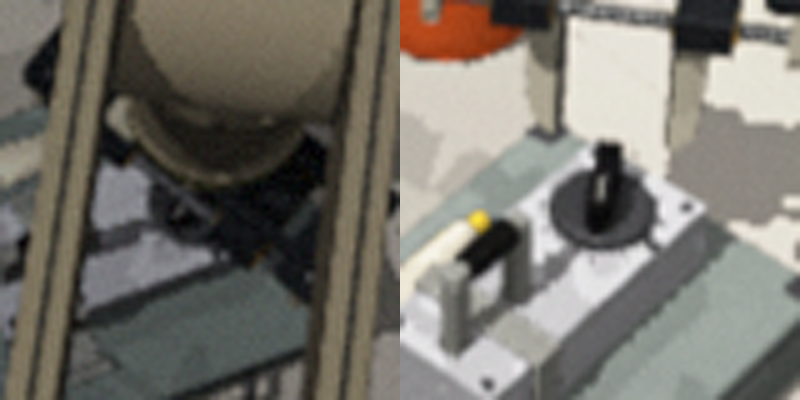

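In the scene half, the fingers at (545,120) and (687,120) straddle the bar at (608,190). They are well aligned, so I'll descend and grip.

arm_command --pt "0.001 -0.01 0.08 0 0 0.002" --pt "0.002 -0.013 0.16 0 0 0.002" --pt "0.002 -0.013 0.22 0 0 0.002" --pt "0.002 -0.013 0.25 0 0 0.002" --pt "0.002 -0.013 0.25 0 0 0.002"

```text
t: 2.7
tool_pos: [0.5169, -0.0222, 0.3061]
orientation: [2.955, -1.066, -0.002]
force: [-0.8, 0.5, -0.2]
opening: 0.0513
gripper_force: 0.0
```

arm_command --pt "0 0 0 0 0 0" --pt "0 0 0 0 0 0" --pt "0 0 0 0 0 0" --pt "0 0 0 0 0 0" --pt "0 0 0 0 0 0" --fingers 1 --force 30

```text
t: 3.32
tool_pos: [0.5169, -0.0226, 0.3069]
orientation: [2.954, -1.066, -0.001]
force: [-4.3, -2.9, 4.1]
opening: 0.0127
gripper_force: 30.0
```

arm_command --pt "0 0 0 0 0 -0.035" --pt "0 0 0 0 0 -0.075" --pt "0 0 0 0 0 -0.115" --pt "0 0 0 0 0 -0.155" --pt "0 0 0 0 0 -0.19"

```text
t: 3.95
tool_pos: [0.5168, -0.0227, 0.3069]
orientation: [3.137, -0.145, -0.002]
force: [-4.6, -4.3, 3.5]
opening: 0.0128
gripper_force: 30.3
```

arm_command --pt "0 0 0 0 0 -0.04" --pt "0 0 0 0 0 -0.08" --pt "0 0 0 0 0 -0.12" --pt "0 0 0 0 0 -0.145" --pt "0 0 0 0 0 -0.145"

```text
t: 4.58
tool_pos: [0.5169, -0.0228, 0.3069]
orientation: [3.089, 0.563, -0.002]
force: [-4.3, -4.8, 4.2]
opening: 0.0129
gripper_force: 30.0
```

```bash
python3 - <<'E'
from h import *
from plant import *
inc([.516,-.0224,.12],-69.6);print(read_state()["wrist_torque"])
E
```

```text
4.58 pos [ 0.5169 -0.0228  0.3069] q [-0.14 -0.02  1.83 -0.    1.34  1.07] F [-4.3 -4.8  4.2] open 0.0129 30.0
inc [-0.003 -0.004  0.005] [0.0003 0.0005 0.0015]
[-0.84833576  0.70296714  0.01271171]
```

Wrist torque is near zero, so the dial sits in a click. I'll open partly (the shackle is near), rise and look.

arm_command --pt "0 0 0 0 0 0" --pt "0 0 0 0 0 0" --pt "0 0 0 0 0 0" --pt "0 0 0 0 0 0" --pt "0 0 0 0 0 0" --fingers 0.2

```text
t: 5.2
tool_pos: [0.5172, -0.0221, 0.3067]
orientation: [-3.091, -0.562, -0.0]
force: [0.4, 0.0, 0.4]
opening: 0.0374
gripper_force: 0.0
```

arm_command --pt "0 0 -0.08 0 0 0" --pt "0 0 -0.2 0 0 0" --pt "0 0 -0.35 0 0 0" --pt "0 0 -0.5 0 0 0" --pt "0 0 -0.5 0 0 0"

```text
t: 5.82
tool_pos: [0.518, -0.0223, 0.411]
orientation: [3.089, 0.562, 0.01]
force: [-0.1, -0.1, 0.1]
opening: 0.0374
gripper_force: 0.0
```

```bash
python3 - <<'E'
from h import *
from plant import *
p=[.5006,.0188,.3566]
sh=world(p,[0,.044,.14])[0];inc(sh+[0,0,.06],20.4)
c0=read_camera("scene")["image"][:,:,::-1];r=[]
u,v,k=310,199,20
for a in(None,0):
    c=cv2.resize(c0[v-k:v+k,u-k:u+k],(400,400),interpolation=cv2.INTER_CUBIC)
    if a is not None:
        B=np.array([[-.022,-.0065],[.022,-.0065],[.022,.0065],[-.022,.0065]])
        for h,col in((.137,(0,255,0)),(.113,(255,128,0))):
            q=(proj("scene",world(p,np.c_[B[:,0],B[:,1]-.044,[h]*4]))-[u-k-.5,v-k-.5])*10
            cv2.polylines(c,[q.astype(int)],True,col,1)
    r.append(c)
cv2.imwrite("pics/dial2.png",np.hstack(r))
E
```

```text
5.83 pos [ 0.518  -0.0223  0.411 ] q [-0.14 -0.1   1.71  0.    1.53  1.07] F [-0.1 -0.1  0.1] open 0.0374 0.0
inc [-0.009 -0.443  0.123] [ 0.0023 -0.0007 -0.4988]
```

View pics/dial2.png

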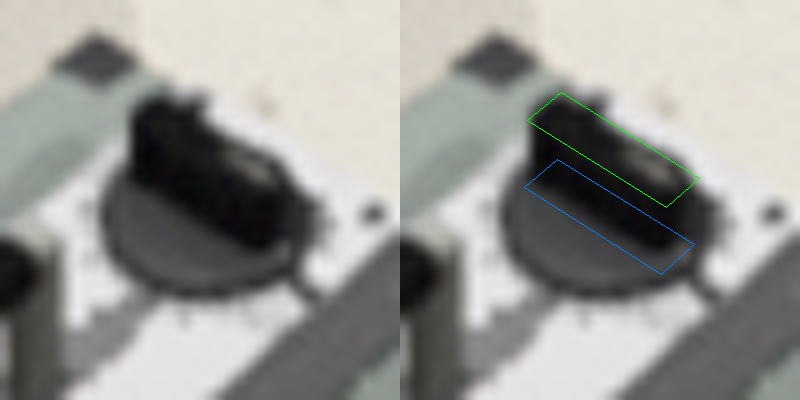

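The dial bar lies parallel to the 0° model, with its nose pointing at the rib at (305,285), so the dial is at the index. Now to the shackle.

arm_command --pt "0 -0.09 0 0 0 -0.05" --pt "0 -0.18 0 0 0 -0.1" --pt "0 -0.27 0 0 0 -0.15" --pt "0 -0.36 0 0 0 -0.2" --pt "-0.009 -0.443 0 0 0 -0.25" --fingers -0.2

```text
t: 6.5
tool_pos: [0.4837, 0.0607, 0.4053]
orientation: [-2.635, -1.709, 0.003]
force: [-0.4, -0.8, -0.2]
opening: 0.0559
gripper_force: 0.0
```

arm_command --pt "0 0 0 0 0 -0.05" --pt "0 0 0.03 0 0 -0.1" --pt "0 0 0.06 0 0 -0.15" --pt "0 0 0.1 0 0 -0.2" --pt "0 0 0.12 0 0 -0.249"

```text
t: 7.12
tool_pos: [0.4837, 0.0601, 0.3808]
orientation: [-1.784, -2.583, 0.003]
force: [-0.2, -0.2, -0.6]
opening: 0.0558
gripper_force: 0.0
```

arm_command --pt "0 0 0 0 0 0" --pt "0 0 0 0 0 0" --pt "0 0 0 0 0 0" --pt "0 0 0 0 0 0" --pt "0 0 0 0 0 0"

```text
t: 7.75
tool_pos: [0.4843, 0.0601, 0.3829]
orientation: [1.793, 2.58, 0.0]
force: [0.3, -0.7, 1.1]
opening: 0.0561
gripper_force: 0.0
```

```bash
python3 - <<'E'
from h import *
from plant import *
p=[.5006,.0188,.3566]
sh=world(p,[0,.044,.136])[0];inc(sh,20.4)
r=[]
for n,(u,v) in(("top",(270,216)),("scene",(290,205))):
    im=read_camera(n)["image"][:,:,::-1][v-35:v+35,u-35:u+35]
    r.append(cv2.resize(im,(400,400),interpolation=cv2.INTER_CUBIC))
cv2.imwrite("pics/sh.png",np.hstack(r))
E
```

```text
7.75 pos [0.4843 0.0601 0.3829] q [ 0.02 -0.17  1.82  0.    1.49 -0.34] F [ 0.3 -0.7  1.1] open 0.0561 0.0
inc [-0.002  0.004  0.304] [0.0001 0.     0.    ]
```

View pics/sh.png

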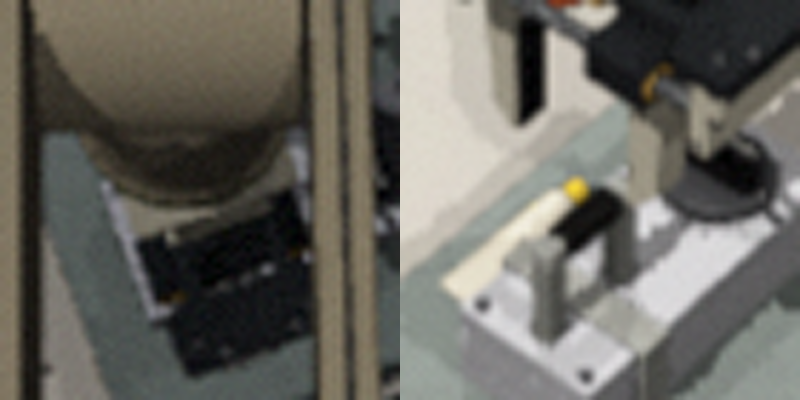

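The fingertips in the scene half, at (520,110) and (650,190), are centred above the bow at (588,220). I'll descend and grip.

arm_command --pt "0 0.002 0.08 0 0 0" --pt "-0.002 0.004 0.16 0 0 0" --pt "-0.002 0.004 0.23 0 0 0" --pt "-0.002 0.004 0.3 0 0 0" --pt "-0.002 0.004 0.3 0 0 0"

```text
t: 8.48
tool_pos: [0.4845, 0.06, 0.3209]
orientation: [-1.791, -2.578, 0.003]
force: [0.0, -0.1, -0.6]
opening: 0.0558
gripper_force: 0.0
```

arm_command --pt "0 0 0 0 0 0" --pt "0 0 0 0 0 0" --pt "0 0 0 0 0 0" --pt "0 0 0 0 0 0" --pt "0 0 0 0 0 0" --fingers 1 --force 35

```text
t: 9.1
tool_pos: [0.4852, 0.06, 0.3229]
orientation: [1.792, 2.58, 0.0]
force: [-1.2, 0.5, 0.2]
opening: 0.0137
gripper_force: 35.0
```

arm_command --pt "0 0 -0.03 0 0 0" --pt "0 0 -0.06 0 0 0" --pt "0 0 -0.09 0 0 0" --pt "0 0 -0.12 0 0 0" --pt "0 0 -0.15 0 0 0"

```text
t: 9.72
tool_pos: [0.4852, 0.06, 0.3532]
orientation: [1.792, 2.58, 0.0]
force: [0.4, 1.0, -1.3]
opening: 0.0137
gripper_force: 35.0
```

The shackle is free: the pull force is small and consistent with its weight. I'll continue the lift.

arm_command --pt "0 0 -0.06 0 0 0" --pt "0 0 -0.12 0 0 0" --pt "0 0 -0.18 0 0 0" --pt "0 0 -0.24 0 0 0" --pt "0 0 -0.3 0 0 0"

```text
t: 10.35
tool_pos: [0.4852, 0.06, 0.4137]
orientation: [1.792, 2.58, 0.0]
force: [0.2, 0.6, -1.8]
opening: 0.0135
gripper_force: 35.0
```

arm_command --pt "0 0 -0.08 0 0 0" --pt "0 0 -0.16 0 0 0" --pt "0 0 -0.24 0 0 0" --pt "0 0 -0.3 0 0 0" --pt "0 0 -0.35 0 0 0"

```text
t: 10.98
tool_pos: [0.4852, 0.06, 0.4836]
orientation: [1.792, 2.58, 0.0]
force: [0.1, 0.7, -1.9]
opening: 0.0139
gripper_force: 35.0
```

arm_command --pt "0 0 0 0 0 0" --pt "0 0 0 0 0 0" --pt "0 0 0 0 0 0" --pt "0 0 0 0 0 0" --pt "0 0 0 0 0 0"

```text
t: 11.6
tool_pos: [0.4851, 0.06, 0.4825]
orientation: [-1.792, -2.58, 0.0]
force: [-0.5, -0.2, -1.6]
opening: 0.014
gripper_force: 35.0
```

```bash
python3 - <<'E'
from plant import *
import cv2
im=read_camera("scene")["image"][:,:,::-1][90:300,190:370]
cv2.imwrite("pics/fin.png",cv2.resize(im,None,fx=2.8,fy=2.8,interpolation=cv2.INTER_CUBIC));s=read_state();print(s["tool_pos"],s["dq"].round(3))
E
```

```text
[0.4851408  0.06003045 0.48259397] [ 0.001  0.    -0.001 -0.     0.     0.   ]
```

View pics/fin.png

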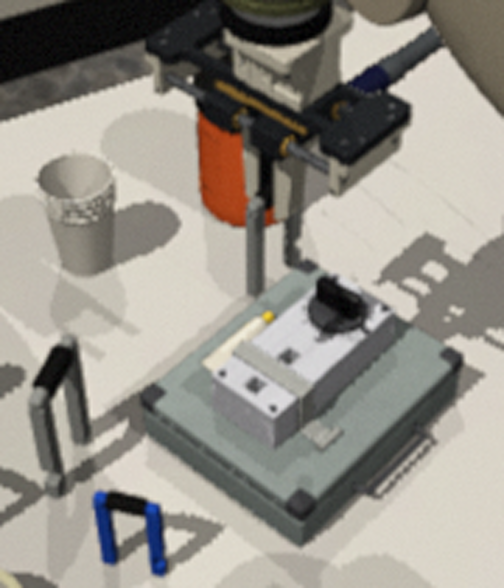

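The picture shows the shackle held upright at about (275,240), 160 mm up and clear of the block. Its two sockets at (255,385) and (290,357) are empty, and the dial at (340,300) is still at the mark. I'm handing it in.

```bash
python3 -c "
from plant import *
print(close_job())"
```

```text
the job is handed in; nothing more can be done
None
```

I turned the dial 60° anticlockwise to the index mark, then pulled the shackle straight up. The job was handed in at about 12 s with the gripper holding the shackle still and upright, about 16 cm above where it sat.

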